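# Find the loose earth bolt and hold its cover open

### The arm

A 7-joint arm with a two-finger parallel gripper is mounted at the origin on a cart in front of the work surface, level with it; the furniture and walls round the work are solid. World frame = base frame: x ahead of the robot, y to its left, z up, the work surface at z = 0. Lengths are in m, angles in rad, forces in N, time in s.
With the tool pointing down it reaches from about 0.4 to 0.85 m from the base axis. Payload 10.4 kg.
Tool frame: the origin (TCP) lies at the very end of the fingers, on their centre line; the grasp point (between the pads) lies 19 mm behind it; z points along the fingers, y is the line along which they close (so a half turn about z gives the same grasp; the last joint's range is limited). The gripper opens to 87 mm and grips with 3 to 60 N. Pads are 19 mm wide; open, the fingers measure 117 mm over their backs; the gripper's body (75 mm by 190 mm) begins 51 mm behind the grasp point.
Start: joints at [1.162, 0.332, -0.065, 1.46, 0.022, 1.35, -0.088], TCP at [0.235, -0.579, 0.223] pointing down, gripper open.
Joint ranges: [-2.6, 2.6], [-0.5, 2.12], [-1.47, 1.34], [0.16, 2.42], [-1.27, 4.41], [0.06, 2.06], [-2.6, 2.6]. Speed limits (rad/s): [2.22, 2.22, 2.79, 2.79, 3.14, 3.14, 3.14].

### API

Orientations are given as a unit quaternion [x, y, z, w].
In Python, from plant import ctrl, cams gives the robot as it stands.
- The arm moves only by the shell command python3 -m pendant 'ROWS' [FORCE]. ROWS is text: rows parted by semicolons, each of 7 numbers parted by spaces: the shift along the tool's x, y, z in mm, then the turn, a rotation vector about the tool's x, y, z in rad, then the opening, from 0 (shut) to 1 (fully open). In form: x y z rx ry rz fingers; .... A call has 1 to 20 rows; each row is the pose to reach, as a shift and turn from the pose commanded when the call began, along the tool's axes at that moment; what a row does not reach only later rows make up. A row lasts 1/12 s, in which the tool goes at most 41.7 mm and 7.16 degrees, less where a joint would pass 70% of its speed; a pose out of reach is approached as far as the arm can. A call with a gripper value outside its range is refused whole. The fingers move at their own pace and stop on an object; FORCE is the grip in N (left out, the last holds). Time passes only in rows, so rows that repeat a pose let the fingers close. It gives the time, the measured TCP pose, the force, the opening and the grip force at its end, in the units of the state.
- ctrl.observe(): the state, without advancing time (a new reading comes with each control period).
- cams.camera(name): name is "scene" or "top"; returns the picture (384x512x3 uint8, red, green, blue); there is no depth.
- cams.camera_params(name): a dict with "camera_matrix" (3x3 intrinsics, pixels), "D" ([k1, k2, p1, p2, k3] as OpenCV has them; the pictures are not rectified), "R" (3x3) and "t" (3): a world point X has camera coordinates R X + t. Camera axes: x right, y down, z forward; pixel columns grow to the right and rows downward; lengths in m; the calibration is good to about 2 mm. A picture is of the moment at which its call begins. camera_params takes no time and is no camera call.
- ctrl.close_job(): hands the job in; it is judged then, once.
The state is a dict: "time_s": time; "joint_positions": joint angles; "dq": joint speeds; "effort": joint torques, N m; "ee_pos": TCP position; "tool_rot": TCP orientation; "force": force on the tool from outside, world axes, zero at the start; "wrist_torque": the same for the moment, N m; "width": finger opening in m; "finger_force": force on a finger pad.
Only numpy, scipy, OpenCV 4.12 (cv2) and the standard library are available. Lean on these libraries where they do the work, as an engineer would, in place of code of your own. Each camera call takes 0.05 s, during which the arm holds its last target. There are 200 camera calls.

### The job

One bolt of the earth distribution box has worked loose. Slide the comb guard by its black tab fully to the left, to its stop, then press down on the three bolts with the fingertips one after another from left to right, firmly enough that the loose one slips down as far as it goes. Then lift the hinged cover behind the loose bolt at least half-way to upright and finish while still holding it up in the fingers, for a colleague to work under; keep the other two covers shut and leave the things around the box alone.

Things in the scene. Friction and masses are not known exactly. Their poses are not given: they have to be found in the camera images.
- panel: Flat grey earth box fixed to the bench, 174 x 350 mm (its x, y), top 30 mm up; origin: centre of its underside. Its x points to its back, y to its left; turned up to 0.25 rad. Three like terminals at y = +85 (left), 0, -85 mm: each a hexagon bolt at x = -62 mm and behind it a hinged grey cover, its tab at x = +12 mm. A rail with the comb guard runs along y at x = -20 mm.
- guard (a joint): Comb guard: aluminium strip 3 mm thick, top 56 mm above the bench, with three forward teeth 34 mm wide. Slides along the box's +y (left): 0 = teeth over the bolts; 0.040 m = end stop, bolts free amid the 51 mm gaps between teeth (gaps open to the front). Starts at 0 to 0.006, needs about 2 N, stays where it is left.
- guard_tab (a point): Centre of the guard's upright black tab, at the right end of the guard, on the rail: 12 mm thick along the box's y, 20 mm along x, from 56 to 86 mm above the bench (this point at 71 mm). Moves with the guard; pinch it across its 12 mm or push its right face.
- bolt_1_top (a point): Centre of the flat top of the steel hexagon bolt of terminal 1 (numbers do not tell the place), 17 mm across, 51 mm above the bench at the start, 5 mm below the top of the guard; moves with the bolt.
- bolt_1 (a joint): How far bolt 1 has sunk, m; 0 at the start. A tight bolt stays within 0.001. The single loose one slips down under 3 N, by 0.007 at most, and stays down. Which it is cannot be seen beforehand.
- cover_1_tab (a point): Centre of the upright grey grip tab at the front edge of cover 1, which belongs to bolt 1 straight in front of it: 12 mm thick along the box's y, 24 mm along x, standing 32 mm above the cover plate (62 to 94 mm above the bench when shut; this point at about 78 mm). Moves with the cover.
- cover_1 (a joint): Opening angle of cover 1, rad: 0 = shut and level, grows as its front edge rises, stop at 1.3. Plate 70 x 72 x 4 mm, 0.1 kg; falls shut when let go.
- cover_1_hinge (a point): Middle of the hinge line of cover 1, at its back edge, 61 mm above the bench; the hinge runs along the box's y. The tab's centre is 65 mm in front of and 17 mm above it when shut, so on a 67 mm arc upward and back. A tab pinched across its thickness turns between the fingers.
- bolt_2_top (a point): Centre of the flat top of the steel hexagon bolt of terminal 2 (numbers do not tell the place), 17 mm across, 51 mm above the bench at the start, 5 mm below the top of the guard; moves with the bolt.
- bolt_2 (a joint): How far bolt 2 has sunk, m; 0 at the start. A tight bolt stays within 0.001. The single loose one slips down under 3 N, by 0.007 at most, and stays down. Which it is cannot be seen beforehand.
- cover_2_tab (a point): Centre of the upright grey grip tab at the front edge of cover 2, which belongs to bolt 2 straight in front of it: 12 mm thick along the box's y, 24 mm along x, standing 32 mm above the cover plate (62 to 94 mm above the bench when shut; this point at about 78 mm). Moves with the cover.
- cover_2 (a joint): Opening angle of cover 2, rad: 0 = shut and level, grows as its front edge rises, stop at 1.3. Plate 70 x 72 x 4 mm, 0.1 kg; falls shut when let go.
- cover_2_hinge (a point): Middle of the hinge line of cover 2, at its back edge, 61 mm above the bench; the hinge runs along the box's y. The tab's centre is 65 mm in front of and 17 mm above it when shut, so on a 67 mm arc upward and back. A tab pinched across its thickness turns between the fingers.
- bolt_3_top (a point): Centre of the flat top of the steel hexagon bolt of terminal 3 (numbers do not tell the place), 17 mm across, 51 mm above the bench at the start, 5 mm below the top of the guard; moves with the bolt.
- bolt_3 (a joint): How far bolt 3 has sunk, m; 0 at the start. A tight bolt stays within 0.001. The single loose one slips down under 3 N, by 0.007 at most, and stays down. Which it is cannot be seen beforehand.
- cover_3_tab (a point): Centre of the upright grey grip tab at the front edge of cover 3, which belongs to bolt 3 straight in front of it: 12 mm thick along the box's y, 24 mm along x, standing 32 mm above the cover plate (62 to 94 mm above the bench when shut; this point at about 78 mm). Moves with the cover.
- cover_3 (a joint): Opening angle of cover 3, rad: 0 = shut and level, grows as its front edge rises, stop at 1.3. Plate 70 x 72 x 4 mm, 0.1 kg; falls shut when let go.
- cover_3_hinge (a point): Middle of the hinge line of cover 3, at its back edge, 61 mm above the bench; the hinge runs along the box's y. The tab's centre is 65 mm in front of and 17 mm above it when shut, so on a 67 mm arc upward and back. A tab pinched across its thickness turns between the fingers.
- battery_can: Bystander: black upright cell, 34 mm across, 62 mm tall, loose on the bench near the box. Origin: centre of its underside. To be left alone.
- solder_reel: Bystander: small reel of solder standing on its flange, 48 mm across, 30 mm tall, loose on the bench near the box. Origin: centre of its underside. To be left alone.
- connector_2: Bystander: metal cable connector lying down, 62 x 19 x 19 mm, loose on the bench near the box. Origin: centre of its underside. To be left alone.
- connector_5: Bystander: slimmer metal cable connector lying down, 74 x 16 x 16 mm, loose on the bench near the box. Origin: centre of its underside. To be left alone.
- cutter_yellow: Bystander: yellow-handled side cutters lying flat, 132 x 82 x 13 mm, loose on the bench near the box. Origin: centre of its underside. To be left alone.
- jar_black: Bystander: small black jar, 34 mm across, 56 mm tall, loose on the bench near the box. Origin: centre of its underside. To be left alone.

How it is judged:
By the outcome, as a careful person would: the job done as asked, in the order asked, and still so for the second after the job is handed in, while the arm keeps its last pose, push and grip.
It also fails if it takes over 54 s, if anything falls off the work surface, if the arm or the gripper's body presses on something with over 40 N, if the wrist force passes 120 N, or if a joint passes its speed limit or range.

## Working session

There is one attempt and no reset: what is moved stays moved. The work goes in short steps, Python scripts to look and compute and a shell command to move; the robot and the scene stay as the last step left them, time stands still between calls to the robot, and variables do not carry over. Pictures are saved under pics/ and viewed, at most 10 in all, crops included, and the job is handed in when it is done.

```bash
mkdir -p pics; ls; python3 - <<'E'
from plant import ctrl, cams
import cv2
for n in("scene","top"):
    cv2.imwrite(f"pics/{n}0.png",cams.camera(n)[:,:,::-1]); p=cams.camera_params(n); print(n,p)
s=ctrl.observe(); print(s)
E
```

```text
pics
scene {'camera_matrix': array([[400.43206382,   0.        , 255.7143126 ],
       [  0.        , 400.43206382, 189.48179453],
       [  0.        ,   0.        ,   1.        ]]), 'D': array([0.03603977, 0.        , 0.        , 0.        , 0.        ]), 'R': array([[-0.78782373, -0.61578683,  0.01184678],
       [-0.45539053,  0.56945035, -0.68435793],
       [ 0.41467244, -0.54454833, -0.72904999]]), 't': array([0.49480583, 0.26173319, 0.89613604])}
top {'camera_matrix': array([[357.82442819,   0.        , 251.70640251],
       [  0.        , 357.82442819, 186.20221502],
       [  0.        ,   0.        ,   1.        ]]), 'D': array([0.00351141, 0.        , 0.        , 0.        , 0.        ]), 'R': array([[-0.00897604, -0.99995275, -0.00373223],
       [-0.98051983,  0.00953386, -0.1961886 ],
       [ 0.19621491,  0.00189852, -0.98055908]]), 't': array([0.09809383, 0.54624843, 0.89651774])}
{'time_s': 0.1, 'joint_positions': array([ 1.16239777,  0.33282559, -0.06470918,  1.46082516,  0.02161273,
        1.3499205 , -0.08853915]), 'dq': array([-1.84644790e-04, -3.46687469e-03,  1.19945790e-04, -2.43448908e-03,
       -5.79688178e-04,  3.48374838e-05, -2.99858712e-04]), 'effort': array([ 1.63665783e-03, -6.24543428e+01,  2.47852091e-02, -3.90721607e+01,
       -6.14928547e-02,  3.66881245e-02,  8.56444558e-05]), 'ee_pos': array([ 0.2350568 , -0.5787468 ,  0.22183833]), 'tool_rot': array([ 9.81453228e-01,  1.91700679e-01, -1.55531106e-04, -6.22163051e-04]), 'force': array([-0.12978317,  0.60534192,  0.11368387]), 'wrist_torque': array([ 0.006579  ,  0.02023951, -0.03102696]), 'finger_force': 0.0, 'width': 0.08704824845111866}
```

View pics/scene0.png

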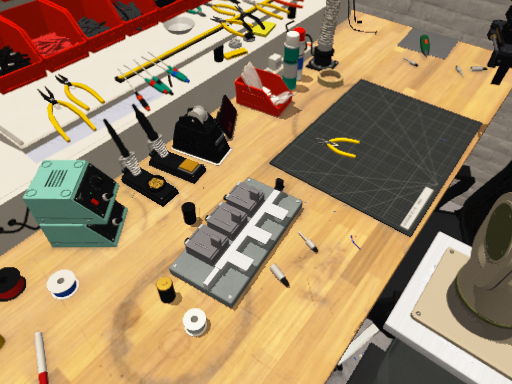

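View pics/top0.png

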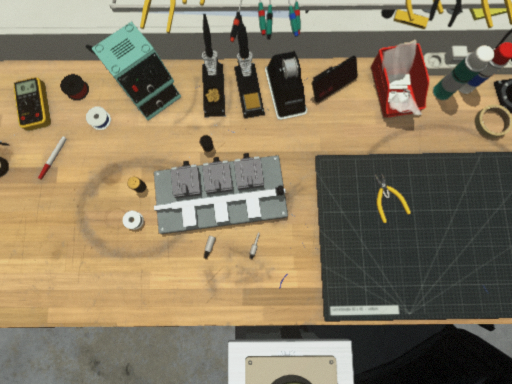

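The top view shows the box around px (220,195), black guard tab at (280,191), and the grey covers at rows ~180. I'll zoom in for accurate corners.

```bash
python3 - <<'E'
import cv2
a=cv2.imread("pics/top0.png")[140:250,120:310]; b=cv2.imread("pics/scene0.png")[165:315,160:310]
cv2.imwrite("pics/ztop.png",cv2.resize(a,None,fx=4.2,fy=4.2,interpolation=cv2.INTER_CUBIC))
cv2.imwrite("pics/zsc.png",cv2.resize(b,None,fx=4,fy=4,interpolation=cv2.INTER_CUBIC))
E
```

```text
(no output)
```

View pics/ztop.png

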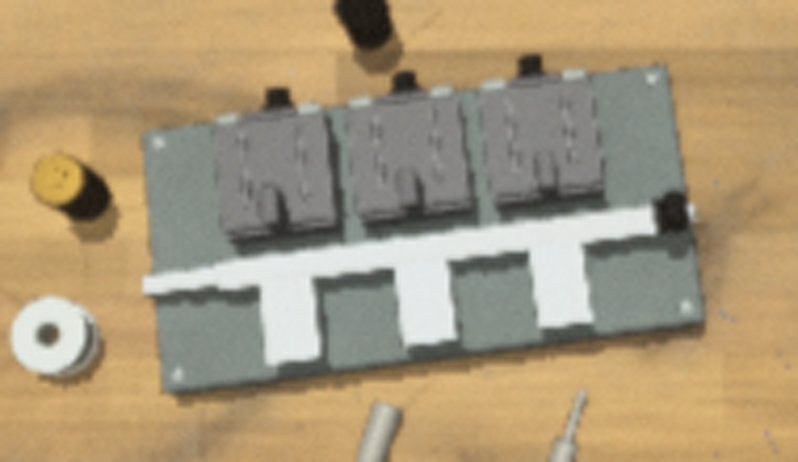

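View pics/zsc.png

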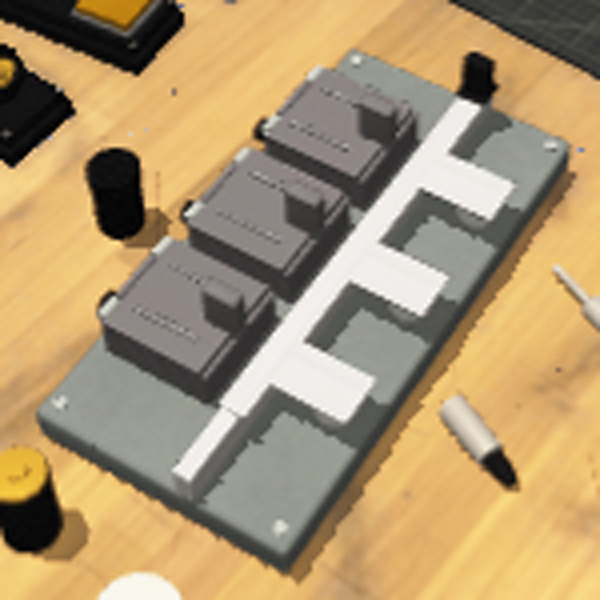

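```bash
cat > h.py <<'E'
import numpy as np,cv2
from plant import ctrl,cams
P={n:cams.camera_params(n) for n in("scene","top")}
def proj(n,X):
    p=P[n]; return cv2.projectPoints(np.atleast_2d(np.array(X,float)),cv2.Rodrigues(p["R"])[0],p["t"],p["camera_matrix"],p["D"])[0][:,0]
def w(pose,X):
    X=np.atleast_2d(X); c,s=np.cos(pose[2]),np.sin(pose[2])
    return np.c_[pose[0]+c*X[:,0]-s*X[:,1],pose[1]+s*X[:,0]+c*X[:,1],X[:,2]]
E
python3 - <<'E'
from h import *
from scipy.optimize import least_squares
T=lambda u:np.array(u)/4.2+[120,140]-0.4
S=lambda u:np.array(u)/4+[160,165]-0.4
a,b=.087,.175
def model(v):
    q,xt=v[3],v[4]
    C=[[a,b,.03],[a,-b,.03],[-a,-b,.03],[-a,b,.03]]
    M=w(v,C+[[xt,y+q,.056] for y in(.085,0,-.085)]+[[.012,y,.094] for y in(.085,0,-.085)])
    return np.r_[proj("top",M),proj("scene",M)]
O=np.r_[[T(u) for u in[(145,133),(665,68),(703,320),(165,387),(292,362),(430,343),(565,326),(270,192),(403,174),(544,158)]],
 [S(u) for u in[(38,412),(350,52),(568,150),(290,555),(360,400),(430,298),(500,200),(222,286),(304,193),(378,106)]]]
f=lambda v:(model(v)-O).ravel()
r=least_squares(f,[.5,.05,.12,.003,-.07],loss="soft_l1")
print(r.x.round(4)); print((model(r.x)-O).round(1).tolist())
v=r.x; np.save("pose.npy",v)
for n,X in dict(tab=[-.02,-.15,.071]).items(): print(w(v,X))
for y in(.085,0,-.085): print(w(v,[[-.062,y,.051],[.012,y,.078]]).round(4).tolist())
# guard tab y: find
u=T((672,198)); 
from scipy.optimize import fsolve
g=least_squares(lambda k:np.r_[(proj("top",w(v,[-.02,k[0],.086]))[0]-u),(proj("scene",w(v,[-.02,k[0],.086]))[0]-S((478,62)))],[-.16]); print(g.x,g.fun)
s=ctrl.observe(); from scipy.spatial.transform import Rotation as R; print(R.from_quat(s["tool_rot"]).as_matrix().round(3))
E
```

```text
[ 0.5345  0.1824  0.1284  0.0015 -0.08  ]
[[-2.1, -0.6], [-0.2, -2.0], [0.6, -0.2], [-1.5, 1.9], [-0.6, -0.2], [-0.9, -0.1], [-0.7, -0.6], [-1.1, 3.0], [0.4, 2.8], [-0.1, 2.1], [-1.4, -0.7], [0.2, -2.4], [1.2, -3.0], [-0.9, -0.5], [0.3, -0.2], [1.4, -1.0], [0.6, -0.2], [0.2, 0.5], [0.1, -1.0], [-0.2, -1.5]]
[[0.53382873 0.03104786 0.071     ]]
[[0.4621, 0.2587, 0.051], [0.5355, 0.2682, 0.078]]
[[0.473, 0.1744, 0.051], [0.5464, 0.1839, 0.078]]
[[0.4838, 0.0901, 0.051], [0.5572, 0.0996, 0.078]]
[-0.15838626] [-0.48942315  1.45296728 -0.18343366 -1.28162662]
[[ 0.927  0.376 -0.001]
 [ 0.376 -0.927  0.001]
 [-0.    -0.001 -1.   ]]
```

```bash
python3 - <<'E'
from h import *
from scipy.optimize import least_squares
T=lambda u:np.array(u)/4.2+[120,140]-0.4
S=lambda u:np.array(u)/4+[160,165]-0.4
a,b=.087,.175
ys=(.085,0,-.085)
def model(v):
    q,xt=v[3],v[4]
    C=[[a,b,.03],[a,-b,.03],[-a,-b,.03],[-a,b,.03]]
    G=[[-.02,v[5],.086]]
    A=w(v,C+[[xt,y+q,.056] for y in ys]+[[.012,y,.094] for y in ys]+G)
    B=w(v,C+[[xt,y+q,.056] for y in ys]+G)
    return np.r_[proj("top",A),proj("scene",B)]
O=np.r_[[T(u) for u in[(145,133),(665,68),(703,320),(165,385),(292,362),(430,343),(565,326),(270,205),(403,188),(544,170),(671,208)]],
 [S(u) for u in[(38,412),(350,52),(568,150),(290,555),(360,400),(430,298),(500,200),(478,62)]]]
f=lambda v:(model(v)-O).ravel()
r=least_squares(f,[.5,.05,.12,.003,-.07,-.16],loss="soft_l1")
v=r.x; print(v.round(4)); print((model(v)-O).round(1).tolist())
np.save("pose.npy",v)
print(w(v,[-.02,v[5],.071]))
for y in ys: print(w(v,[[-.062,y,.051],[.012,y,.078]]).round(4).tolist())
im=cv2.imread("pics/top0.png"); k=4.2
def dr(n,X,off,k,im):
    pts=((proj(n,w(v,X))-off+.4)*k).astype(int); cv2.polylines(im,[pts],True,(0,0,255),1)
for n,off,k,f in(("top",[120,140],4.2,"ztop"),("scene",[160,165],4,"zsc")):
    im=cv2.imread(f"pics/{f}.png"); box=lambda x0,x1,y0,y1,z:[[x0,y0,z],[x1,y0,z],[x1,y1,z],[x0,y1,z]]
    dr(n,box(-a,a,-b,b,.03),off,k,im)
    for y in ys: dr(n,box(0,.024,y-.006,y+.006,.094),off,k,im); dr(n,box(.007,.077,y-.036,y+.036,.062),off,k,im);dr(n,box(v[4],-.03,y+v[3]-.017,y+v[3]+.017,.056),off,k,im)
    dr(n,box(-.03,-.01,v[5]-.006,v[5]+.006,.086),off,k,im)
    cv2.imwrite(f"pics/o{f}.png",im)
a1=cv2.imread("pics/oztop.png");a2=cv2.resize(cv2.imread("pics/ozsc.png"),None,fx=.0+1,fy=1)
cv2.imwrite("pics/o.png",a1)
E
```

```text
[ 0.5328  0.1821  0.1275  0.0015 -0.0784 -0.1573]
[[-2.0, -0.1], [-0.1, -1.4], [0.7, 0.5], [-1.4, 3.0], [-0.6, -0.2], [-0.9, -0.1], [-0.7, -0.5], [-1.0, 0.5], [0.5, 0.1], [0.0, -0.1], [-0.6, -0.2], [-0.9, -0.5], [0.7, -2.2], [1.8, -2.8], [-0.3, -0.1], [0.2, -0.2], [1.4, -1.0], [0.6, -0.2], [0.2, -0.8]]
[[0.53296405 0.02360005 0.071     ]]
[[0.4605, 0.2585, 0.051], [0.5339, 0.268, 0.078]]
[[0.4713, 0.1742, 0.051], [0.5447, 0.1836, 0.078]]
[[0.4821, 0.0899, 0.051], [0.5555, 0.0993, 0.078]]
```

View pics/o.png

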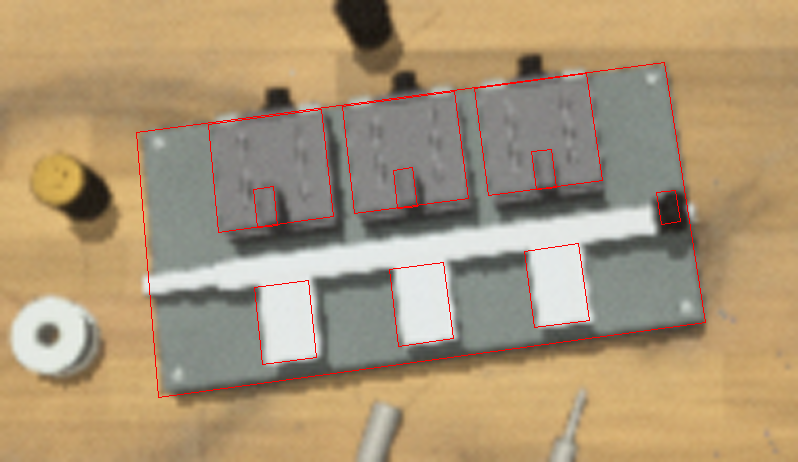

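View pics/ozsc.png

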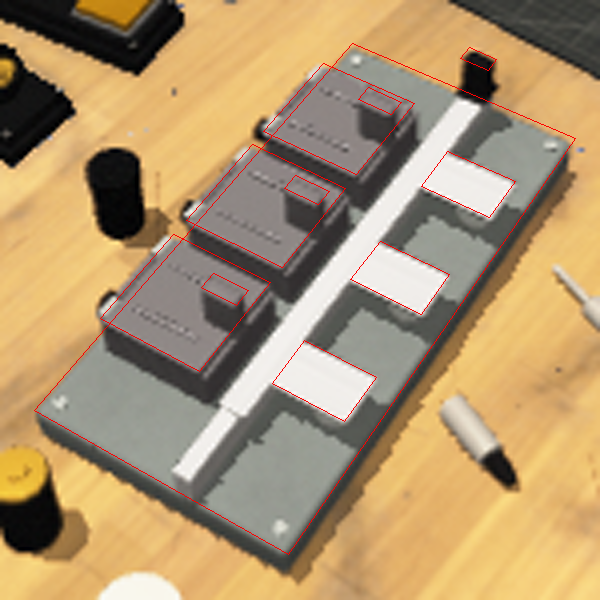

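The overlay fits within about 1 px, with the real features ~2 mm toward −y. Next I go above the guard tab.

```bash
R="502 -445 0 0 0 0.258 0.4"; python3 -m pendant '502 -445 0 0 0 0.258 0.4;502 -445 0 0 0 0.258 0.4;502 -445 0 0 0 0.258 0.4;502 -445 0 0 0 0.258 0.4;502 -445 0 0 0 0.258 0.4;502 -445 0 0 0 0.258 0.4;502 -445 0 0 0 0.258 0.4;502 -445 0 0 0 0.258 0.4;502 -445 0 0 0 0.258 0.4;502 -445 0 0 0 0.258 0.4;502 -445 0 0 0 0.258 0.4;502 -445 0 0 0 0.258 0.4;502 -445 0 0 0 0.258 0.4;502 -445 0 0 0 0.258 0.4;502 -445 0 0 0 0.258 0.4;502 -445 0 0 0 0.258 0.4;502 -445 0 0 0 0.258 0.4;502 -445 0 0 0 0.258 0.4;502 -445 0 0 0 0.258 0.4;502 -445 0 0 0 0.258 0.4' 20
cat >> h.py <<'E'
from scipy.spatial.transform import Rotation as Ro
def to(X,yaw=.1275):
    "shift in tool axes (mm) and rz to bring TCP to world X"
    s=ctrl.observe(); M=Ro.from_quat(s["tool_rot"]).as_matrix()
    print("shift",(M.T@(np.array(X)-s["ee_pos"])*1e3).round(1),"rot",(Ro.from_matrix(M.T@Ro.from_euler("ZX",[yaw,np.pi]).as_matrix())).as_rotvec().round(3),"z",s["ee_pos"].round(4),"F",s["force"].round(1),"t",s["time_s"],"w",round(s["width"],4))
E
python3 -c "
from h import *
to([.533,.0216,.064]);print(ctrl.observe()['joint_positions'])"
```

```text
time_s: 1.77
ee_pos: [0.5325, 0.0205, 0.2222]
tool_rot: [0.998, 0.063, -0.0, 0.0]
force: [0.5, -0.5, 0.3]
width: 0.0349
finger_force: 0.0
shift [  0.8  -1.2 158.2] rot [ 0.001  0.001 -0.002] z [0.5325 0.0205 0.2222] F [ 0.5 -0.5  0.3] t 1.7667 w 0.0349
[ 0.41857811  0.1789925  -0.60449881  1.67838393  0.10541064  1.31761601
 -1.64995805]
```

```bash
python3 -m pendant '1 -1 100 0 0 0 0.4;1 -1 100 0 0 0 0.4;1 -1 100 0 0 0 0.4;1 -1 130 0 0 0 0.4;1 -1 145 0 0 0 0.4;1 -1 155 0 0 0 0.4;1 -1 156 0 0 0 0.4;1 -1 156 0 0 0 0.0;1 -1 156 0 0 0 0.0;1 -1 156 0 0 0 0.0;1 -1 156 0 0 0 0.0;1 -1 156 0 0 0 0.0;1 -1 156 0 0 0 0.0;1 -1 156 0 0 0 0.0' 20
```

```text
time_s: 2.93
ee_pos: [0.5345, 0.0228, 0.0674]
tool_rot: [0.998, 0.064, 0.001, 0.0]
force: [-0.5, -2.3, 6.1]
width: 0.0118
finger_force: 20.0
```

```bash
python3 -m pendant '0 -4 -1 0 0 0 0;0 -8 -1 0 0 0 0;0 -12 -1 0 0 0 0;0 -16 -1 0 0 0 0;0 -20 -1 0 0 0 0;0 -24 -1 0 0 0 0;0 -28 -1 0 0 0 0;0 -31 -1 0 0 0 0;0 -34 -1 0 0 0 0;0 -36 -1 0 0 0 0;0 -36 -1 0 0 0 0'
```

```text
time_s: 3.85
ee_pos: [0.5298, 0.0597, 0.0676]
tool_rot: [0.998, 0.064, 0.001, -0.0]
force: [4.3, -0.1, -4.4]
width: 0.0118
finger_force: 20.0
```

```bash
python3 -m pendant '0 -2 0 0 0 0 0;0 -3 0 0 0 0 0;0 -4 0 0 0 0 0;0 -5 0 0 0 0 0;0 -6 0 0 0 0 0;0 -6 0 0 0 0 0;0 -6 0 0 0 0 0'
```

```text
time_s: 4.43
ee_pos: [0.5297, 0.0603, 0.0676]
tool_rot: [0.998, 0.062, 0.001, 0.003]
force: [6.1, -15.7, -2.1]
width: 0.0119
finger_force: 20.0
```

Guard is at its stop (−16 N resistance). I'll relax, release and move above the left bolt.

```bash
python3 -m pendant '0 3 0 0 0 0 0;0 4 0 0 0 0 0;0 4 0 0 0 0 0.2;0 4 0 0 0 0 0.2;0 4 0 0 0 0 0.2;0 4 -30 0 0 0 0.2;0 4 -65 0 0 0 0.2;0 4 -65 0 0 0 0;0 4 -65 0 0 0 0;0 4 -65 0 0 0 0'
python3 -c "
from h import *
cv2.imwrite('pics/g.png',np.vstack([cv2.resize(cams.camera(n)[r:r+100,c:c+200,::-1],None,fx=3,fy=3) for n,r,c in(('top',140,110),('scene',205,140))]))
to([.4605,.2565,.06])"
```

```text
time_s: 5.27
ee_pos: [0.5286, 0.0611, 0.1323]
tool_rot: [0.998, 0.064, -0.0, 0.0]
force: [0.9, 0.6, -0.3]
width: 0.0051
finger_force: 0.0
shift [ -42.  -202.6   71.6] rot [-0.     0.002  0.001] z [0.5281 0.0609 0.1315] F [ 0.1 -0.6 -0.2] t 5.3667 w 0.0016
```

View pics/g.png

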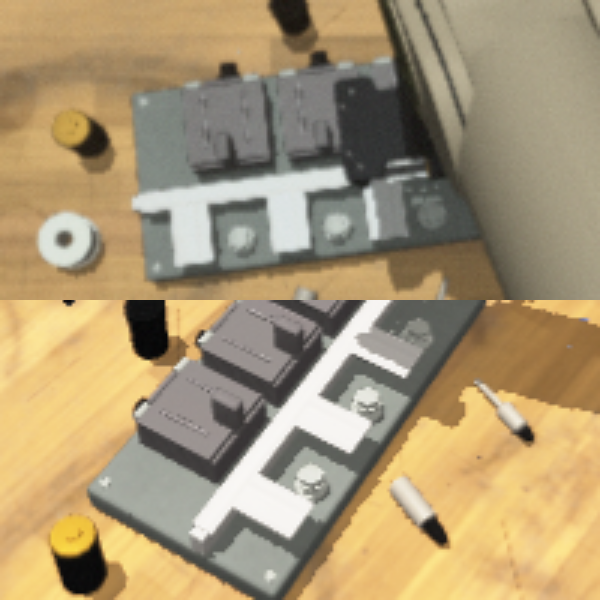

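The guard is fully left and the bolts are visible: top-view composite (240,235), (338,222), (433,210); scene (311,474), (368,396). I'll check these against the model.

```bash
python3 -c "
from h import *
v=np.load('pose.npy')
B=w(v,[[-.062,y,.051] for y in(.085,0,-.085)])
print(proj('top',B),proj('scene',B))
print(np.array([(240,235),(338,222),(433,210)])/3+[110,140]-.3, np.array([(311,174),(368,96)])/3+[140,205]-.3)"
```

```text
[[188.79967692 219.48638219]
 [221.01684633 215.07023012]
 [253.09409962 210.67467741]] [[243.98657846 261.96154824]
 [262.73218302 236.00486443]
 [279.59359702 212.67921832]]
[[189.7        218.03333333]
 [222.36666667 213.7       ]
 [254.03333333 209.7       ]] [[243.36666667 262.7       ]
 [262.36666667 236.7       ]]
```

```bash
python3 -m pendant '-40 -203 0 0 0 0 0;-40 -203 0 0 0 0 0;-40 -203 0 0 0 0 0;-40 -203 0 0 0 0 0;-40 -203 0 0 0 0 0;-40 -203 0 0 0 0 0;-40 -203 40 0 0 0 0;-40 -203 65 0 0 0 0;-40 -203 74 0 0 0 0;-40 -203 76 0 0 0 0;-40 -203 76 0 0 0 0;-40 -203 76 0 0 0 0'
```

```text
time_s: 6.37
ee_pos: [0.464, 0.2575, 0.0577]
tool_rot: [0.998, 0.064, 0.001, -0.0]
force: [0.2, -0.8, 0.7]
width: 0.0002
finger_force: 0.0
```

```bash
python3 -m pendant '-1 0 3 0 0 0 0;-1 0 5 0 0 0 0;-1 0 7 0 0 0 0;-1 0 9 0 0 0 0;-1 0 10 0 0 0 0;-1 0 11 0 0 0 0;-1 0 11 0 0 0 0'
```

```text
time_s: 6.95
ee_pos: [0.4626, 0.2571, 0.0456]
tool_rot: [0.998, 0.064, 0.0, -0.0]
force: [1.1, 0.9, 1.4]
width: 0.0004
finger_force: 0.8
```

```bash
python3 -m pendant '0 0 1 0 0 0 0;0 0 2 0 0 0 0;0 0 3 0 0 0 0;0 0 4 0 0 0 0;0 0 5 0 0 0 0;0 0 5 0 0 0 0'
```

```text
time_s: 7.45
ee_pos: [0.4628, 0.2572, 0.0439]
tool_rot: [0.998, 0.064, 0.001, 0.001]
force: [-14.5, -10.4, 46.8]
width: 0.0
finger_force: 23.3
```

The left bolt sank to 43.9 mm and stopped there, a full 7 mm, so it is the loose one. The other two still need pressing.

```bash
python3 -m pendant '0 0 -15 0 0 0 0;0 0 -33 0 0 0 0;0 30 -33 0 0 0 0;0 65 -33 0 0 0 0;0 85 -33 0 0 0 0;0 85 -20 0 0 0 0;0 85 -15 0 0 0 0;0 85 -13 0 0 0 0;0 85 -13 0 0 0 0'; python3 -m pendant '0 0 2 0 0 0 0;0 0 4 0 0 0 0;0 0 4 0 0 0 0'
```

```text
time_s: 8.2
ee_pos: [0.4722, 0.1738, 0.0528]
tool_rot: [0.998, 0.065, -0.001, -0.0]
force: [0.2, 0.9, -0.3]
width: 0.0002
finger_force: 0.0
time_s: 8.45
ee_pos: [0.4732, 0.1741, 0.0514]
tool_rot: [0.998, 0.065, 0.0, 0.0]
force: [-8.9, -3.0, 23.5]
width: 0.0005
finger_force: 11.5
```

Bolt 2 is tight: 23 N at 51.4 mm. On to bolt 3.

```bash
python3 -m pendant '0 0 -10 0 0 0 0;0 0 -26 0 0 0 0;0 30 -26 0 0 0 0;0 65 -26 0 0 0 0;0 85 -26 0 0 0 0;0 85 -13 0 0 0 0;0 85 -7 0 0 0 0;0 85 -5 0 0 0 0;0 85 -5 0 0 0 0'; python3 -m pendant '0 0 2 0 0 0 0;0 0 4 0 0 0 0;0 0 4 0 0 0 0'
```

```text
time_s: 9.2
ee_pos: [0.4835, 0.0897, 0.0542]
tool_rot: [0.998, 0.065, -0.0, -0.0]
force: [0.2, 1.3, -0.1]
width: 0.0005
finger_force: 0.0
time_s: 9.45
ee_pos: [0.4843, 0.0895, 0.0514]
tool_rot: [0.998, 0.064, 0.0, -0.0]
force: [-4.0, 0.9, 7.8]
width: 0.0005
finger_force: 4.2
```

```bash
python3 -m pendant '0 0 1 0 0 0 0;0 0 1 0 0 0 0'; python3 -m pendant '0 0 -20 0 0 0 0;0 0 -50 0 0 0 0;0 0 -85 0 0 0 0;0 0 -85 0 0 0 0'
python3 -c "
from h import *
to([.535,.266,.13])"
```

```text
time_s: 9.62
ee_pos: [0.4844, 0.0895, 0.0513]
tool_rot: [0.998, 0.064, 0.0, 0.0]
force: [-8.3, -0.2, 22.0]
width: 0.0007
finger_force: 11.0
time_s: 9.95
ee_pos: [0.4871, 0.09, 0.1407]
tool_rot: [0.998, 0.065, 0.004, -0.0]
force: [0.9, 0.7, 0.7]
width: 0.0003
finger_force: 0.0
shift [  70.  -168.3   11.2] rot [ 0.    -0.009  0.002] z [0.4871 0.09   0.1407] F [0.9 0.7 0.7] t 9.95 w 0.0003
```

```bash
python3 -m pendant '70 -168 0 0 0 0 0.4;70 -168 0 0 0 0 0.4;70 -168 0 0 0 0 0.4;70 -168 0 0 0 0 0.4;70 -168 0 0 0 0 0.4;70 -168 0 0 0 0 0.4;70 -168 0 0 0 0 0.4;70 -168 0 0 0 0 0.4'
python3 -c "
from h import *
to([.535,.266,.068])
print(ctrl.observe()['joint_positions'])"
```

```text
time_s: 10.62
ee_pos: [0.532, 0.2632, 0.1343]
tool_rot: [0.998, 0.064, -0.0, 0.0]
force: [-0.5, -1.1, -0.5]
width: 0.0339
finger_force: 0.0
shift [ 3.3 -2.4 66.3] rot [ 0.001  0.    -0.   ] z [0.532  0.2632 0.1343] F [-0.5 -1.1 -0.5] t 10.6167 w 0.0339
[ 0.03431202  0.41946963 -0.7166273   1.62713983  0.29109606  1.20521883
 -2.18796266]
```

```bash
python3 -m pendant '3 -2 10 0 0 0 0.4;3 -2 35 0 0 0 0.4;3 -2 55 0 0 0 0.4;3 -2 64 0 0 0 0.4;3 -2 65 0 0 0 0.4;3 -2 65 0 0 0 0.4;3 -2 65 0 0 0 0;3 -2 65 0 0 0 0;3 -2 65 0 0 0 0;3 -2 65 0 0 0 0;3 -2 65 0 0 0 0;3 -2 65 0 0 0 0' 20
python3 -c "
from h import *
to([.535,.266,.068])"
```

```text
time_s: 11.62
ee_pos: [0.535, 0.2673, 0.0702]
tool_rot: [0.998, 0.064, 0.001, -0.001]
force: [-0.5, 3.3, 2.0]
width: 0.0119
finger_force: 20.0
shift [-0.1  1.3  2.2] rot [-0.001 -0.001  0.001] z [0.535  0.2673 0.0702] F [-0.5  3.3  2. ] t 11.6167 w 0.0119
```

```bash
python3 -m pendant '3 0 -6 0 0 0 0;7 0 -12 0 0 0 0;11 0 -18 0 0 0 0;16 0 -23 0 0 0 0;21 0 -28 0 0 0 0;27 0 -32 0 0 0 0;33 0 -35 0 0 0 0;40 0 -38 0 0 0 0;46 0 -40 0 0 0 0;53 0 -42 0 0 0 0;53 0 -42 0 0 0 0;53 0 -42 0 0 0 0' 25
python3 -c "
from h import *
a=[cams.camera(n)[:,:,::-1] for n in('top','scene')]
cv2.imwrite('pics/c.png',np.hstack([cv2.resize(a[0][130:240,110:230],None,fx=3,fy=3.6),cv2.resize(a[1][170:302,140:270],None,fx=3,fy=3)]))"
```

```text
time_s: 12.62
ee_pos: [0.587, 0.2738, 0.1122]
tool_rot: [0.998, 0.064, -0.0, -0.0]
force: [-3.5, 2.3, 5.2]
width: 0.0119
finger_force: 25.0
```

View pics/c.png

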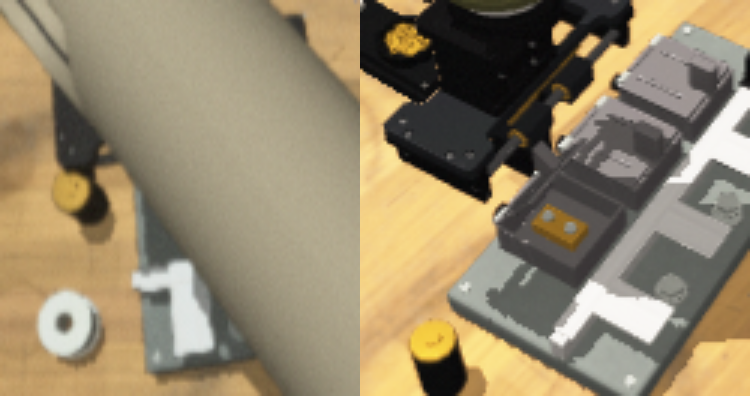

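The picture shows the left cover up in the fingers: its terminal is exposed at about (560,225). The other two covers are shut and the guard is still left. The width is steady at 11.9 mm with low forces, so I'm handing in.

```bash
python3 -c "
from plant import ctrl
print(ctrl.close_job())"
```

```text
the job is handed in; nothing more can be done
None
```

The job is handed in at about 13 s: the guard is at its left stop, the bolts were pressed left to right, and the left one was loose and sank the full 7 mm (that press peaked at about 47 N through the fingertips). Its cover is held up at about 1 rad (estimated from the arm's move), the other two covers are shut, and no bystander was touched on purpose, though I did not check each one afterwards.

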